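# Turn the drive shaft's flat to the key hole and hold the collar on it

### The arm

A 6-joint arm with a two-finger parallel gripper is mounted at the origin on a cart in front of the work surface, level with it; the furniture and walls round the work are solid. World frame = base frame: x ahead of the robot, y to its left, z up, the work surface at z = 0. Lengths are in m, angles in rad, forces in N, time in s.
With the tool pointing down it reaches from about 0.325 to 0.9 m from the base axis. Payload 3.5 kg.
Tool frame: the origin (TCP) lies on the centre line of the jaws, within the pads' length; the fingertips stand 25 mm ahead of it and the grasp point (between the pads) lies 6 mm ahead of it; z points along the fingers, y is the line along which they close (so a half turn about z gives the same grasp; the last joint's range is limited). The gripper opens to 85 mm and grips with 20 to 120 N. Pads are 22 mm wide; open, the fingers measure 114 mm over their backs; the gripper's body (76 mm by 85 mm) begins 54 mm behind the grasp point. The pads swing forward as they close: fully open they stand 13 mm farther back than shut.
Start: joints at [-1.376, 0.276, -0.026, 1.268, 0, 1.467], TCP at [0.183, -0.597, 0.256] pointing down, gripper open.
Joint ranges: [-3.12, 3.12], [-0.85, 1.88], [-1.08, 1.24], [-1.95, 2.15], [-1.57, 1.53], [-3.14, 3.14]. Speed limits (rad/s): [2.57, 2.57, 3.14, 3.14, 3.14, 3.14].

### API

Orientations are given as a unit quaternion [w, x, y, z].
In Python, from bench import robot gives the robot as it stands. The module is installed in compiled form; this text tells all that it offers.
- The arm moves only by the tool arm_command, never from a script. Its argument "increments" is a list of rows, each a list of 7 numbers: the opening, from -1 (shut) to 1 (fully open), then the shift along the tool's x, y, z in mm, then the turn, a rotation vector about the tool's x, y, z in rad. In form: [[fingers, dx, dy, dz, ax, ay, az], ...]. A call has 1 to 12 rows; each row shifts and turns the commanded pose from where the row before left it, along the tool's axes as they then stand; what a row does not reach is not made up. A row lasts 1/12 s, in which the tool goes at most 41.7 mm and 7.16 degrees, less where a joint would pass 70% of its speed; a pose out of reach is approached as far as the arm can. A call with a gripper value outside its range is refused whole. The fingers move at their own pace and stop on an object; the grip force is fixed at half the most. Time passes only in rows, so rows that do not move let the fingers close. It gives the time, the measured TCP pose, the force, the opening and the grip force at its end, in the units of the state.
- robot.read_state(): the state, without advancing time (a new reading comes with each control period).
- robot.read_camera(name): name is "scene" or "side" or "wrist"; returns a dict with "pixels" (400x640x3 uint8, blue, green, red), "mtx" (3x3 intrinsics, pixels), "view" (4x4, takes a point from world to camera coordinates). Camera axes: x right, y down, z forward; pixel columns grow to the right and rows downward; lengths in m; the calibration is good to about 2 mm. A picture is of the moment at which its call begins. There is no depth.
- robot.job_done(): hands the job in; it is judged then, once.
The state is a dict: "clock": time; "q": joint angles; "dq": joint speeds; "joint_efforts": joint torques, N m; "position": TCP position; "ee_rot": TCP orientation; "ft_force": force on the tool from outside, world axes, zero at the start; "torque": the same for the moment, N m; "finger_gap": opening from 0.0 (shut) to 1.0 (fully open); "grip_force": force on a finger pad.
Only numpy, scipy, OpenCV 4.12 (cv2) and the standard library are available. Lean on these libraries where they do the work, as an engineer would, in place of code of your own. Each camera call takes 0.05 s, during which the arm holds its last target. There are 200 camera calls.

### The job

Get the little gear drive ready for its set screw to be tightened: first push its open gate shut until it snaps home on the catch, then turn the upright shaft until its flat squarely faces the key hole in the gate, with the collar still down. Then take the loose collar, slide it straight up the flat, its set screw facing the key hole, until its top is level with the end of the shaft, and finish still holding it there in the fingers. Leave the solder reel, the blue screwdriver and the hex key lying where they are.

Things in the scene. Friction and masses are not known exactly. Their poses are not given: they have to be found in the camera images.
- drive_unit: Fixed grey gear drive: housing 142 x 118 mm, top 50 mm above the bench, a 44 mm motor can lying behind. Origin on the bench under the shaft axis, z up; its -x points from the shaft to the gate. The housing spans x -83 to +59 mm, y +-59 mm, the motor on to x +133 mm. A 26 mm round boss, 14 mm high, stands round the shaft's foot.
- gate (a joint): Angle of the gate, an upright plate 68 mm wide, 5 mm thick, 51 to 111 mm above the bench, with a 14 mm key hole. 0 = shut, in the unit's plane x = -70 mm; starts open 0.5 to 1.05 rad, swung away from the shaft. Stays where left; in the last 0.12 rad its edge runs over a sprung roller (about 2 N at the free edge): below 0.04 rad it is drawn shut, above it springs back.
- gate_hinge (a point): On the gate's upright hinge axis (unit x = -70 mm, y = +38 mm), 96 mm above the bench.
- gate_edge (a point): Middle of the plate's free edge, 68 mm from the hinge axis, 96 mm above the bench; moves with the gate. When shut it is at unit x = -70 mm, y = -30 mm. A small catch post 22 mm high stands on the housing just beyond the shut edge.
- key_line (a point): Fixed point on the unit where the key hole's middle is when the gate is shut: 70 mm from the shaft axis, 96 mm above the bench.
- shaft (a joint): Turn of the steel shaft about its upright axis, counter-clockwise from above. 0 = the flat faces straight at the shut gate (unit -x); starts at 0.5 to 1.4. Turns with slight friction (0.06 N m) and stays where it is left.
- shaft_end (a point): Centre of the shaft's top end, 108 mm above the bench. The dark shaft is 16 mm thick with one bright flat 14 mm wide, 4 mm off the axis (12 mm across the flat); the flat faces this frame's -x and runs from the top end 26 mm down to a narrow groove. 20 mm of the shaft stand free above the resting collar.
- collar: Loose dark steel collar round the shaft, 34 mm wide, 24 mm tall, 0.12 kg, with two parallel grip pads 18 mm wide on +-y (37 mm across). Origin: centre of its underside, resting 64 mm above the bench; z up. The set screw stands out 22 mm on -x; its tip (in the 19 mm bore, 5.5 mm off the axis) sits in the shaft's groove, so the collar rises over 4 mm only where it meets the flat.
- collar_top (a point): Centre of the collar's top face, 24 mm above its underside.
- spool: Bystander: reel of solder with green flanges, 58 mm across, 45 mm tall, standing on the bench. Origin at the centre of its underside.
- blue_driver: Bystander: blue-handled screwdriver, 134 mm long, 18 mm thick, lying on the bench. Origin near its middle.
- hex_key: Bystander: L-shaped hex key, 80 x 25 mm, 5 mm thick, lying on the bench. Origin near the middle of its long leg.
Mind the look-alikes: they are no part of the job. What is shaped like the collar but turquoise is not meant.

How it is judged:
On the way, in this order (a step that is already met when the one before it is completed fails the run):
1. the gate is pushed shut onto its catch (value of joint gate below 0.025 rad), for 0.2 s.
2. the shaft is turned until its flat faces the key hole, the collar still down and the gate shut (value of joint gate below 0.025 rad and value of joint shaft between -0.2 and 0.2 rad and z of collar_top in the frame of shaft_end below -0.014 m), for 0.2 s.
3. the collar is held by the fingers on the flat, its top level with the shaft's end (value of joint gate below 0.025 rad and value of joint shaft between -0.2 and 0.2 rad and z of collar_top in the frame of shaft_end between -0.004 and 0.004 m and horizontal distance between collar_top and shaft_end below 0.004 m and angle between the x axis of collar and the x axis of drive_unit, either way round below 0.2 rad and angle between collar's own z axis and vertical below 0.12 rad and contact force between the fingers and collar above 2 N), for 0.2 s.
At the end, for the whole second after the job is handed in: Gate shut (within 0.025 rad); the shaft's flat faces the key hole within 0.2 rad; the collar, round the shaft, is held still in the fingers (over 2 N of contact), upright, its set screw in line with the key hole within 0.2 rad, its top level with the shaft's end within 4 mm (all of step 3 and linear speed of collar below 0.02 m/s); the arm keeps its last pose, push and grip.
It fails at once if the solder reel, the screwdriver or the hex key is moved by more than 20 mm (distance of any of spool, blue_driver, hex_key from where it was at the start of the episode above 0.02 m).
It also fails if it takes over 61 s, if anything falls off the work surface, if the arm or the gripper's body presses on something with over 40 N, if the wrist force passes 120 N, or if a joint passes its speed limit or range.

## Working session

There is one attempt and no reset: what is moved stays moved. The work goes in short steps, Python scripts to look and compute and a tool call to move; the robot and the scene stay as the last step left them, time stands still between calls to the robot, and variables do not carry over. Pictures are saved under pics/ and viewed, at most 10 in all, crops included, and the job is handed in when it is done.

Besides the shell and the picture viewer there is one more tool, called after "Emit:" in YAML: its name, and indented under it one key for each argument. arm_command: Moves the arm, as the interface text tells. Its arguments: {"type":"object","properties":{"increments":{"type":"array","items":{"type":"array","items":{"type":"number"}}}},"required":["increments"]}

```bash
mkdir -p pics
cat > h.py <<'E'
import numpy as np, cv2
from bench import robot
def shot(n,f):
    c=robot.read_camera(n); cv2.imwrite(f'pics/{f}.png',c['pixels']); np.savez(f'pics/{f}.npz',**c); return c
def load(f): return dict(np.load(f'pics/{f}.npz'))
def ray(c,p):
    R=c['view'][:3,:3];t=c['view'][:3,3]
    d=R.T@np.linalg.inv(c['mtx'])@np.array([p[0],p[1],1.]); return -R.T@t,d/np.linalg.norm(d)
def plane(c,p,z):
    o,d=ray(c,p); return o+d*(z-o[2])/d[2]
def tri(*cps):
    A=np.zeros((3,3));b=np.zeros(3)
    for c,p in cps:
        o,d=ray(c,p);M=np.eye(3)-np.outer(d,d);A+=M;b+=M@o
    return np.linalg.solve(A,b)
def proj(c,X):
    x=c['view'][:3,:3]@np.asarray(X)+c['view'][:3,3]; u=c['mtx']@x; return u[:2]/u[2]
E
python3 - <<'E'
from h import *
np.set_printoptions(precision=3,suppress=True)
a=shot('scene','s1');b=shot('side','d1');w=shot('wrist','w1')
for c in(a,b,w):print(c['mtx'][0,0],ray(c,(320,200)))
s=robot.read_state();print(s)
E
```

```text
440.2629688848835 (array([-0.16 ,  0.318,  0.78 ]), array([ 0.619, -0.299, -0.726]))
489.6159318277946 (array([0.34 , 1.043, 0.472]), array([ 0.092, -0.937, -0.338]))
352.3538863098876 (array([ 0.256, -0.574,  0.374]), array([-0.296, -0.074, -0.952]))
{'clock': 0.15, 'q': array([-1.376,  0.277, -0.028,  1.268, -0.   ,  1.467]), 'dq': array([-0.002, -0.003,  0.005, -0.003,  0.002,  0.001]), 'joint_efforts': array([  0.   , -44.606,  29.564,   0.01 ,  -0.   ,   0.   ]), 'position': array([ 0.183, -0.597,  0.255]), 'ee_rot': array([-0.001,  0.989,  0.148, -0.   ]), 'ft_force': array([ 0.704, -0.294, -0.08 ]), 'torque': array([ 0.024,  0.069, -0.033]), 'grip_force': 0.0, 'finger_gap': 0.99827433093684}
```

View pics/s1.png

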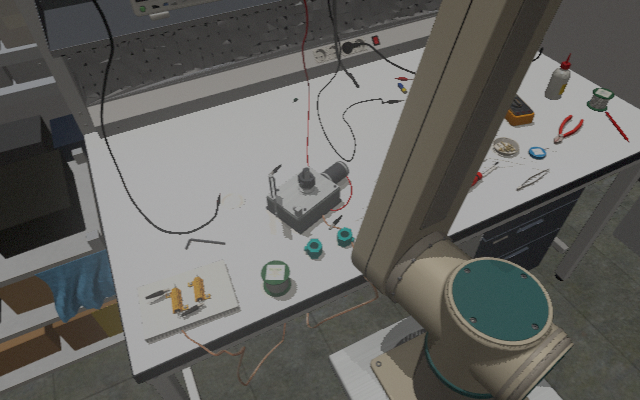

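View pics/d1.png

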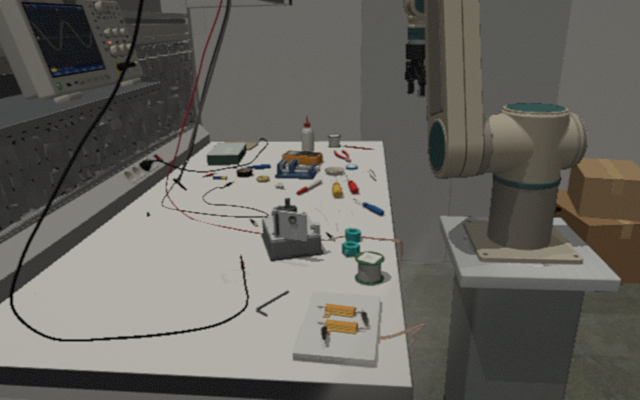

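The scene image shows the unit with its shaft at about (307,172), the gate at about (272,190), and the motor up and to the right. The side image shows the gate at about (291,225). I'll enlarge both.

Run:
```python
from h import *
np.set_printoptions(precision=3,suppress=True)
a=load('s1');b=load('d1')
A=cv2.resize(a['pixels'][150:240,250:370],None,fx=5,fy=5,interpolation=3)[:450]
B=cv2.resize(b['pixels'][190:270,245:345],None,fx=6,fy=6,interpolation=3)
cv2.imwrite('pics/ca.png',A);cv2.imwrite('pics/cb.png',B)
print(plane(a,(307,172),.1),tri((a,(307,168)),(b,(288,200))))
```

```text
[0.511 0.025 0.1  ] [0.513 0.023 0.106]
```

View pics/ca.png

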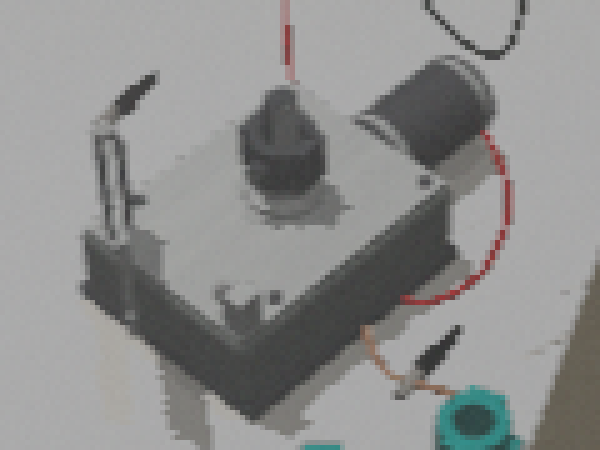

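View pics/cb.png

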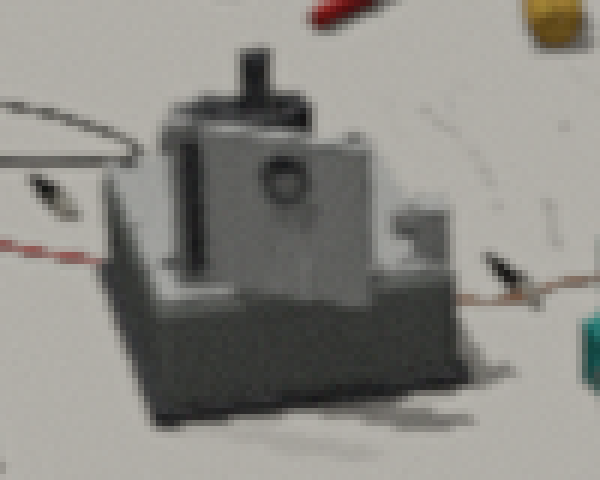

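The scene crop shows the housing's top corners at about (267,197), (299,218) and (340,188), and the catch post at (298,208). The side crop shows the gate face and key hole, the shaft top at (287,199), and the gate's free edge at about (306,214–240).

Run:
```python
from h import *
np.set_printoptions(precision=3,suppress=True)
a=load('s1');b=load('d1')
L,F,R=[plane(a,p,.05) for p in((267,197),(299.4,217.5),(340.2,187))]
print(L,F,R,np.linalg.norm(L-F),np.linalg.norm(F-R))
x=(R-F);yaw=np.arctan2(x[1],x[0]);yl=L-F;print(yaw,np.arctan2(yl[1],yl[0])-np.pi/2)
# bottom corners side view
p=[plane(b,(245+u/6,190+v/6),0) for u,v in((160,420),(462,380))];d=p[0]-p[1];print(p,np.linalg.norm(d),np.arctan2(d[1],d[0])-np.pi/2)
# shaft top both views, collar
sh=tri((a,(250+281/5,150+95/5)),(b,(245+255/6,190+52/6)));print('shaft',sh)
# gate free edge top/bottom in side view, hinge top
print('edge top',plane(b,(245+372/6,190+148/6),.111),'edge bot',plane(b,(245+368/6,190+304/6),.051),'hinge top',plane(b,(245+190/6,190+130/6),.111))
print('gate scene low',plane(a,(250+130/5,150+318/5),.051))
# bystanders
print('spool',plane(a,(276,270),.045),'key',plane(a,(205,241),0), plane(a,(189,240),0))
for p in((314,247),(345,236)):print(plane(a,p,.02))
```

```text
[0.527 0.122 0.05 ] [0.436 0.082 0.05 ] [ 0.478 -0.043  0.05 ] 0.0997338118466238 0.13195624262229125
-1.2442280171128204 -1.1565645646361267
[array([0.537, 0.116, 0.   ]), array([0.432, 0.078, 0.   ])] 0.11157583747867375 -1.22338671836226
shaft [0.512 0.026 0.108]
edge top [0.456 0.13  0.111] edge bot [0.46  0.125 0.051] hinge top [0.52  0.116 0.111]
gate scene low [0.469 0.123 0.051]
spool [0.334 0.18  0.045] key [0.51  0.284 0.   ] [0.53  0.316 0.   ]
[0.369 0.079 0.02 ]
[0.365 0.005 0.02 ]
```

```bash
cat >> h.py <<'E'
from scipy.spatial.transform import Rotation as Ro
np.set_printoptions(precision=3,suppress=True)
def rot(): 
    q=robot.read_state()['ee_rot']; return Ro.from_quat([q[1],q[2],q[3],q[0]]).as_matrix()
def delta(X): return 1000*rot().T@(np.asarray(X)-robot.read_state()['position'])
E
python3 - <<'E'
from h import *
print(rot()); d=delta((.449,.168,.23));print(d,np.linalg.norm(d))
E
```

```text
[[ 0.956  0.293 -0.   ]
 [ 0.293 -0.956  0.002]
 [ 0.    -0.002 -1.   ]]
[ 478.476 -653.258   26.601] 810.1806821487504
```

Emit:
arm_command:
  increments:
    - [-1,20,-27,1,0,0,0]
    - [-1,20,-27,1,0,0,0]
    - [-1,20,-27,1,0,0,0]
    - [-1,20,-27,1,0,0,0]
    - [-1,20,-27,1,0,0,0]
    - [-1,20,-27,1,0,0,0]
    - [-1,20,-27,1,0,0,0]
    - [-1,20,-27,1,0,0,0]
    - [-1,20,-27,1,0,0,0]
    - [-1,20,-27,1,0,0,0]
    - [-1,20,-27,1,0,0,0]
    - [-1,20,-27,1,0,0,0]

```text
clock: 1.15
position: [0.3177, -0.2156, 0.2441]
ee_rot: [-0.0, 0.989, 0.148, 0.0]
ft_force: [0.8, 0.2, 0.2]
finger_gap: 0.005
grip_force: 0.0
```

Emit:
arm_command:
  increments:
    - [-1,20,-27,1,0,0,0]
    - [-1,20,-27,1,0,0,0]
    - [-1,20,-27,1,0,0,0]
    - [-1,20,-27,1,0,0,0]
    - [-1,20,-27,1,0,0,0]
    - [-1,20,-27,1,0,0,0]
    - [-1,20,-27,1,0,0,0]
    - [-1,20,-27,1,0,0,0]
    - [-1,20,-27,1,0,0,0]
    - [-1,20,-27,1,0,0,0]
    - [-1,20,-27,1,0,0,0]
    - [-1,0,0,0,0,0,0]

```text
clock: 2.15
position: [0.4425, 0.1355, 0.2332]
ee_rot: [-0.001, 0.989, 0.151, 0.001]
ft_force: [0.2, -0.9, 0.2]
finger_gap: 0.0
grip_force: 0.0
```

Run:
```python
from h import *
w=shot('wrist','w2');s=robot.read_state()
print(s['clock'],s['position'],s['q'],rot())
for X in((.512,.026,.108),(.488,.092,.096),(.5235,.105,.111),(.458,.128,.111)):print(proj(w,X))
```

```text
2.2 [0.441 0.133 0.233] [ 0.153 -0.001 -0.399  1.173  0.     2.992] [[ 0.955  0.298 -0.   ]
 [ 0.298 -0.955  0.   ]
 [-0.    -0.    -1.   ]]
[505.717 152.216]
[401.03  153.663]
[406.671 100.757]
[342.342 182.537]
```

View pics/w2.png

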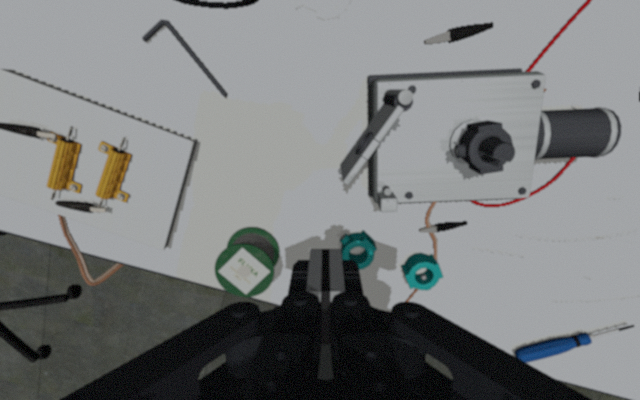

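The wrist view shows the housing top with corners at about (377,80), (543,72), (548,199) and (378,203). The shaft top is at about (502,152), the gate runs from the hinge at (398,95) to the free edge at (347,182), and the catch post is at (390,198). The collar's set screw seems to be at the left, at about (462,148).

Run:
```python
from h import *
w=load('w2');a=load('s1');b=load('d1')
P=w['pixels'];
cv2.imwrite('pics/w2c.png',cv2.resize(P[50:230,330:570],None,fx=3.3,fy=3.3,interpolation=3))
c=[plane(w,p,.05) for p in((377,80),(543,72),(548,199),(378,203))]
for i in range(4):
    d=c[(i+1)%4]-c[i];print(c[i],np.linalg.norm(d),np.arctan2(d[1],d[0]))
print(tri((w,(502,152)),(a,(250+281/5,150+95/5)),(b,(245+255/6,190+52/6))), plane(w,(502,152),.108))
```

```text
[0.534 0.12  0.05 ] 0.1336090443430012 -1.2214392726227965
[ 0.579 -0.005  0.05 ] 0.1099909553596672 -2.614570791675802
[ 0.484 -0.06   0.05 ] 0.1523485682099161 1.899574769619612
[0.435 0.084 0.05 ] 0.10512724144251062 0.35631642262143026
[0.512 0.027 0.108] [0.511 0.029 0.108]
```

View pics/w2c.png

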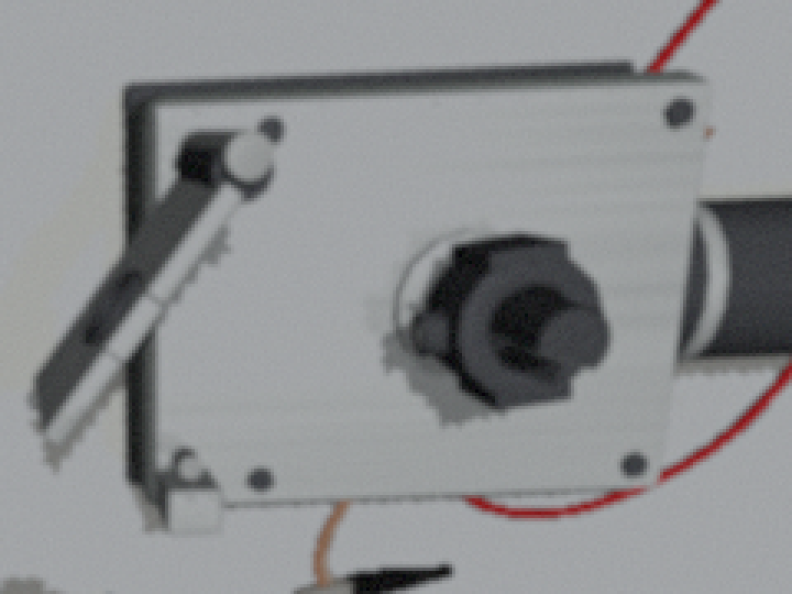

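Run:
```python
from h import *
print(delta((.450,.1695,.103)))
```

```text
[ 19.03  -31.801 130.015]
```

Emit:
arm_command:
  increments:
    - [-1,10,-16,0,0,0,-0.044]
    - [-1,9,-16,0,0,0,0]
    - [-1,0,0,26,0,0,0]
    - [-1,0,0,26,0,0,0]
    - [-1,0,0,26,0,0,0]
    - [-1,0,0,26,0,0,0]
    - [-1,0,0,26,0,0,0]
    - [-1,0,0,0,0,0,0]
    - [-1,0,0,0,0,0,0]

```text
clock: 2.95
position: [0.447, 0.1663, 0.1022]
ee_rot: [0.0, 0.986, 0.17, -0.002]
ft_force: [0.0, 0.7, 0.6]
finger_gap: 0.001
grip_force: 0.0
```

Run:
```python
from h import *
s=robot.read_state();print(s['position'],s['q'],s['ft_force'],rot())
x=np.array([np.cos(-1.225),np.sin(-1.225)]);d=s['position'][:2]-[.512,.027];print(d@x,d@[-x[1],x[0]])
```

```text
[0.447 0.166 0.102] [ 0.221  0.159 -0.53   0.887 -0.     3.021] [0.038 0.698 0.557] [[ 0.943  0.334 -0.005]
 [ 0.334 -0.943 -0.001]
 [-0.005 -0.    -1.   ]]
-0.15306659154935226 -0.013991118081479799
```

Emit:
arm_command:
  increments:
    - [-1,2,8,0,0,0,0]
    - [-1,1,8,0,0,0,0]
    - [-1,0,8,0,0,0,0]
    - [-1,0,8,0,0,0,0]
    - [-1,0,8,0,0,0,0]
    - [-1,0,8,0,0,0,0]
    - [-1,0,6,0,0,0,0]
    - [-1,0,0,0,0,0,0]
    - [-1,0,0,0,0,0,0]

```text
clock: 3.7
position: [0.47, 0.1171, 0.1033]
ee_rot: [0.0, 0.986, 0.17, 0.0]
ft_force: [-1.8, -0.1, 0.4]
finger_gap: -0.001
grip_force: 0.0
```

```bash
cat >> h.py <<'E'
def unit():
    s=robot.read_state();x=np.array([np.cos(-1.225),np.sin(-1.225)]);d=s['position'][:2]-[.512,.027];print('unit',1000*(d@x),1000*(d@[-x[1],x[0]]),s['position'][2],'Fx',s['ft_force'][:2]@x,s['ft_force'],'q6',s['q'][5],'yawY',np.arctan2(rot()[1,1],rot()[0,1]),'t',s['clock'])
E
python3 - <<'E'
from h import *
unit()
E
```

```text
unit -98.98518600807208 -8.956248625253727 0.10331130251239017 Fx -0.5247037563264186 [-1.788 -0.086  0.376] q6 2.9114074354617547 yawY -1.2299203515862098 t 3.7
```

Emit:
arm_command:
  increments:
    - [-1,0,3,0,0,0,0]
    - [-1,0,3,0,0,0,0]
    - [-1,0,2,0,0,0,0]
    - [-1,0,0,0,0,0,0]
    - [-1,0,0,0,0,0,0]

```text
clock: 4.12
position: [0.4719, 0.1104, 0.1031]
ee_rot: [-0.0, 0.985, 0.17, -0.001]
ft_force: [-2.5, 1.6, 1.4]
finger_gap: 0.001
grip_force: 1.5
```

Emit:
arm_command:
  increments:
    - [-1,0,2,0,0,0,0]
    - [-1,0,0,0,0,0,0]
    - [-1,0,0,0,0,0,0]

```text
clock: 4.37
position: [0.4735, 0.1078, 0.1033]
ee_rot: [0.001, 0.985, 0.17, 0.0]
ft_force: [-0.1, 0.5, -0.4]
finger_gap: -0.002
grip_force: 0.2
```

Run:
```python
from h import *
unit()
w=shot('wrist','w3');cv2.imwrite('pics/w3c.png',cv2.resize(w['pixels'][50:290,280:600],None,fx=2.5,fy=2.5,interpolation=3))
```

```text
unit -89.0578803791724 -8.844668776011952 0.10332089445417446 Fx -0.5114969378735619 [-0.102  0.507 -0.36 ] q6 2.8912390871509706 yawY -1.229039349830117 t 4.3667
```

View pics/w3c.png

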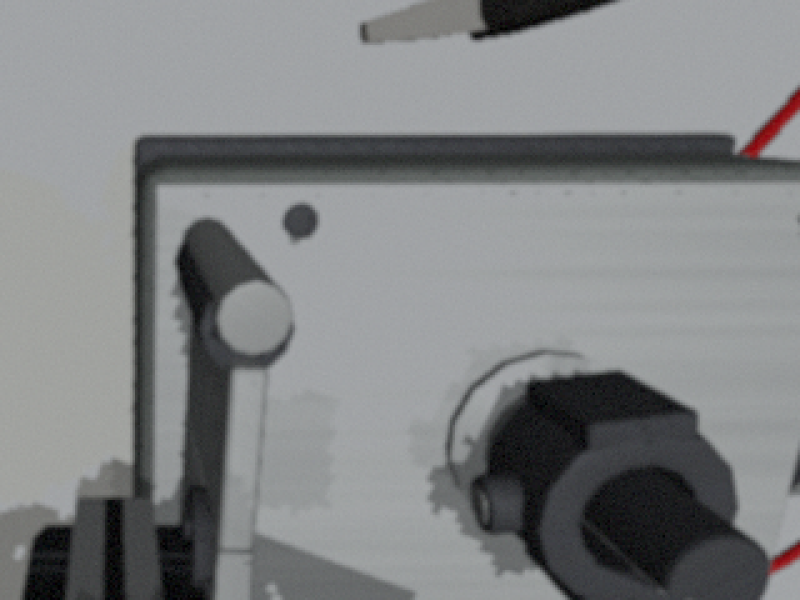

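The gate now stands nearly in line with the housing's left edge. Its top runs from crop (250,370) to (234,600). I'll compute its angle.

Run:
```python
from h import *
w=load('w3');f=lambda u,v:(280+u/2.5,50+v/2.5)
g=[plane(w,f(*p),.111) for p in((267,372),(252,590))];d=g[0]-g[1];print(g,np.arctan2(d[1],d[0])-(np.pi/2-1.225))
g=[plane(w,f(*p),.111) for p in((232,372),(216,590))];d=g[0]-g[1];print(g,np.arctan2(d[1],d[0])-(np.pi/2-1.225))
h=[plane(w,f(*p),.05) for p in((158,183),(735,183))];d=h[1]-h[0];print(np.arctan2(d[1],d[0]))
x=np.array([np.cos(-1.225),np.sin(-1.225)])
for p in g:print((p[:2]-[.512,.027])@x,(p[:2]-[.512,.027])@[-x[1],x[0]])
# fine: shaft top
print(plane(w,f(717,580),.108))
```

```text
[array([0.519, 0.103, 0.111]), array([0.488, 0.092, 0.111])] -0.0164425738490922
[array([0.518, 0.107, 0.111]), array([0.486, 0.097, 0.111])] -0.032812691087901635
-1.2288829995852213
-0.07344338968843958 0.03235412306679635
-0.0745169566208689 -0.00035217366743270015
[0.511 0.027 0.108]
```

Emit:
arm_command:
  increments:
    - [-1,0,1.5,0,0,0,0]
    - [-1,0,1,0,0,0,0]
    - [-1,0,0,0,0,0,0]
    - [-1,0,0,0,0,0,0]

```text
clock: 4.75
position: [0.4741, 0.1061, 0.1034]
ee_rot: [-0.0, 0.985, 0.17, 0.0]
ft_force: [-1.6, 2.7, 0.3]
finger_gap: 0.0
grip_force: 1.6
```

Run:
```python
from h import *
unit()
```

```text
unit -87.27073594827047 -8.83974415904562 0.10338277973657876 Fx -3.064026590155221 [-1.605  2.679  0.306] q6 2.886179985900944 yawY -1.2288739952860956 t 4.75
```

Emit:
arm_command:
  increments:
    - [-1,0,1.5,0,0,0,0]
    - [-1,0,1,0,0,0,0]
    - [-1,0,0,0,0,0,0]
    - [-1,0,0,0,0,0,0]

```text
clock: 5.08
position: [0.4742, 0.1058, 0.1034]
ee_rot: [-0.003, 0.985, 0.171, -0.0]
ft_force: [-2.8, 10.3, 2.0]
finger_gap: 0.001
grip_force: 5.1
```

Run:
```python
from h import *
unit()
```

```text
unit -86.98856980827993 -8.87514910318662 0.10341700785314288 Fx -10.6461173570243 [-2.785 10.313  1.979] q6 2.881114096738136 yawY -1.2275201346859288 t 5.0833
```

Emit:
arm_command:
  increments:
    - [-1,0,-15,0,0,0,0]
    - [-1,0,-15,0,0,0,0]
    - [-1,0,0,-30,0,0,0]
    - [-1,0,0,-30,0,0,0]
    - [-1,0,0,-30,0,0,0]
    - [-1,-10,20,-20,0,0,0]
    - [-0.4,-10,25,0,0,0,0]
    - [-0.4,-10,25,0,0,0,0]
    - [-0.4,-10,25,0,0,0,0]
    - [-0.4,0,22,0,0,0,0]
    - [-0.4,0,0,0,0,0,0]
    - [-0.4,0,0,0,0,0,0]

```text
clock: 6.08
position: [0.4668, 0.0068, 0.2135]
ee_rot: [0.001, 0.986, 0.169, 0.0]
ft_force: [0.6, 0.0, 0.6]
finger_gap: 0.3
grip_force: 0.0
```

Run:
```python
from h import *
unit()
w=shot('wrist','w4');p=proj(w,(.512,.027,.108));print(p,proj(w,(.512,.027,.088)),proj(w,(.46,.0815,.096)))
u,v=int(p[0]),int(p[1])
x0=max(0,min(480,u-110));y0=max(0,min(280,v-60));print(x0,y0)
cv2.imwrite('pics/w4c.png',cv2.resize(w['pixels'][y0:y0+120,x0:x0+160],None,fx=5,fy=5,interpolation=3))
```

```text
unit 3.7050365357727837 -49.375962381793 0.2135176175250618 Fx 0.16915222056255108 [0.572 0.026 0.57 ] q6 2.678888914449991 yawY -1.2315979464140543 t 6.0833
[318.738 132.359] [319.184 128.807] [219.309 175.657]
208 72
```

View pics/w4c.png

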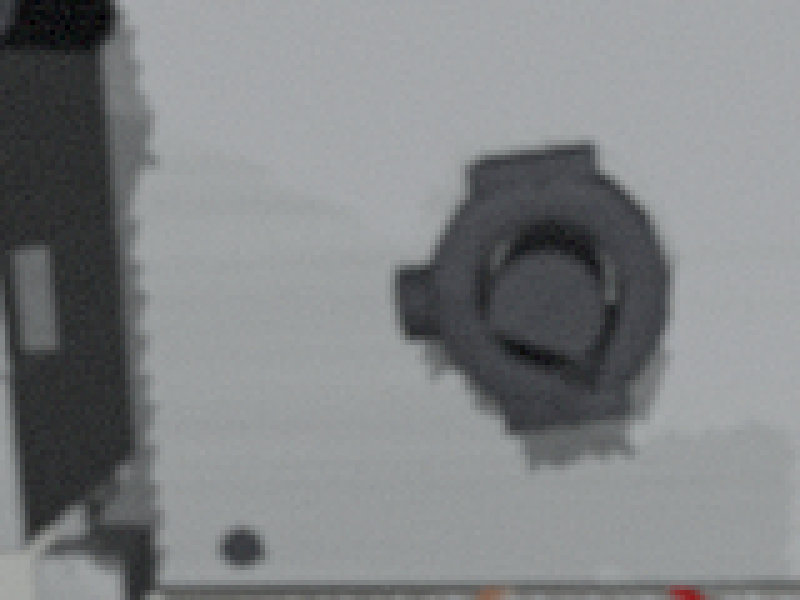

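The gate is shut: its plate stands at the left edge of the crop, parallel to the housing side. The collar is centred at about (553,295), its set screw points left at (415,300), and its pads are tilted about +0.13. The shaft's flat faces the lower left, with a dark gap line from (498,335) to (575,370). I'll measure the flat's edge from the pixels.

Run:
```python
from h import *
w=load('w4');g=cv2.cvtColor(w['pixels'],6)
print(g[72+42:72+82,208+92:208+130].astype(int).__str__() if 0 else '\n'.join(' '.join('%3d'%v for v in r) for r in g[116:152,302:334]))
```

```text
77  72  72  68  74  72  74  65  62  60  61  57  53  49  47  44  37  49  50  51  53  59  63  65  65  72  73  68  67  71  74  74
 74  74  70  72  70  69  62  66  64  56  51  50  40  34  38  33  40  30  41  42  45  48  48  56  64  68  69  67  70  69  74  72
 77  73  72  72  67  64  61  60  60  56  45  40  38  34  33  34  37  33  27  46  40  44  44  47  58  60  67  68  71  76  69  76
 73  68  68  67  63  60  61  64  62  51  39  29  28  32  32  26  24  32  31  36  37  34  33  40  45  54  67  67  67  71  72  69
 76  73  66  65  65  67  74  68  53  39  35  28  32  28  25  34  27  25  31  24  21  34  37  35  44  50  59  63  68  70  70  69
 74  66  58  66  62  76  82  74  45  32  26  26  32  36  34  41  40  34  31  28  33  30  24  32  40  55  59  64  65  65  69  70
 71  68  66  58  66  84  80  60  38  31  35  45  49  50  59  53  49  59  45  37  39  24  30  25  33  53  67  68  65  67  68  73
 72  64  58  59  76  85  74  50  37  47  55  61  63  66  70  71  69  67  60  60  52  39  30  27  35  53  70  79  69  67  70  71
 71  63  55  58  74  84  59  45  55  60  69  74  74  75  66  74  76  73  74  
[... 2806 characters left out ...]
  56  51  45  49  48  47  46  45  49  56  63  71  65  70  63
 71  58  60  63  63  67  66  70  67  69  71  70  74  70  68  66  64  64  49  51  48  45  47  46  48  55  66  72  69  63  60  57
 85  70  60  60  63  61  64  66  64  66  67  72  67  68  71  73  67  67  65  52  55  56  51  47  45  58  65  69  67  67  64  76
 98  84  68  59  56  64  63  64  67  65  69  65  69  70  71  70  66  68  67  63  60  58  56  55  52  59  67  68  67  64  68  79
120  99  79  68  64  61  59  62  66  62  64  65  67  65  61  67  63  67  67  66  64  64  61  68  57  64  73  69  74  70  68  84
136 111  94  80  74  64  54  62  59  54  58  63  62  59  65  68  62  59  64  64  67  64  69  70  72  75  76  78  78  69  68  79
```

Run:
```python
from h import *
w=load('w4')
P=np.array([plane(w,(302+u,116+v),.108) for u,v in((7,22.6),(9,23.2),(11,23.6),(13,24.4),(15,25),(17,25.9),(19,26.4),(21,27.4))])[:,:2]
m=np.polyfit(P[:,0],P[:,1],1);print(P[0],P[-1])
d=P[-1]-P[0];e=np.arctan2(d[1],d[0]);n=e-np.pi/2 # edge dir rotated cw -> outward
print('edge',e,'shaft angle',(n-(-1.225+np.pi)+np.pi)%(2*np.pi)-np.pi)
c=[plane(w,(302+u,116+v),.108)[:2] for u,v in((4.3,15),(26.5,15),(15,6.8))];print(c)
f=lambda u,v:(208+u/5,72+v/5)
for A,B in(((470,163),(593,147)),((510,432),(632,415))):
    d=(plane(w,f(*B),.088)-plane(w,f(*A),.088));print('collar',np.arctan2(d[1],d[0])+1.225)
print('collar c',(plane(w,f(470,163),.088)+plane(w,f(632,415),.088))/2)
unit();print(delta((.512,.027,.2)))
```

```text
[0.506 0.032] [0.506 0.022]
edge -1.5617212075865214 shaft angle 1.2340751192083754
[array([0.51 , 0.035]), array([0.515, 0.021]), array([0.517, 0.03 ])]
collar 0.11846075882237872
collar 0.13317330179466924
collar c [0.511 0.027 0.088]
unit 2.7928141161117535 -49.45928470873796 0.2133768330084378 Fx -0.09178598096564358 [-0.43  -0.057  0.349] q6 2.6789683125679065 yawY -1.2302412855999951 t 6.1333
[49.446 -3.06  13.368]
```

Emit:
arm_command:
  increments:
    - [-0.2,12,0,0,0,0,-0.123]
    - [-0.2,0,0,0,0,0,-0.123]
    - [-0.2,0,0,0,0,0,-0.123]
    - [-0.2,0,0,0,0,0,-0.123]
    - [-0.2,0,0,0,0,0,-0.123]
    - [-0.2,0,0,0,0,0,-0.123]
    - [-0.2,0,0,0,0,0,-0.123]
    - [-0.2,0,0,0,0,0,-0.123]
    - [-0.2,0,0,0,0,0,-0.123]
    - [-0.2,0,0,0,0,0,-0.123]
    - [-0.2,0,0,0,0,0,0]
    - [-0.2,0,0,0,0,0,0]

```text
clock: 7.13
position: [0.4774, 0.0129, 0.2132]
ee_rot: [-0.0, 0.707, 0.707, -0.0]
ft_force: [0.6, -0.4, -0.5]
finger_gap: 0.398
grip_force: 0.0
```

Run:
```python
from h import *
unit();print(delta((.514,.0278,.119)),rot())
```

```text
unit 1.5676816767866177 -37.318264673003505 0.21321636531309732 Fx 0.5674325885201812 [ 0.585 -0.392 -0.479] q6 1.4631480193716773 yawY -0.0007035812778294523 t 7.1333
[14.972 36.594 94.202] [[ 0.001  1.    -0.   ]
 [ 1.    -0.001 -0.   ]
 [-0.    -0.    -1.   ]]
```

Emit:
arm_command:
  increments:
    - [-0.2,7.5,18,0,0,0,0]
    - [-0.2,7.5,18.5,0,0,0,0]
    - [-0.2,0,0,24,0,0,0]
    - [-0.2,0,0,24,0,0,0]
    - [-0.2,0,0,24,0,0,0]
    - [-0.2,0,0,16,0,0,0]
    - [-0.2,0,0,6,0,0,0]
    - [-0.2,0,0,0,0,0,0]

```text
clock: 7.8
position: [0.5125, 0.0276, 0.1176]
ee_rot: [-0.001, 0.707, 0.707, -0.001]
ft_force: [-0.0, -0.5, -0.3]
finger_gap: 0.398
grip_force: 0.0
```

Run:
```python
from h import *
unit();print(delta((.514,.0278,.119)))
```

```text
unit -0.3684538522328848 0.634867844993069 0.11757340913179858 Fx 0.44215024439864514 [-0.012 -0.474 -0.307] q6 1.4988237420253652 yawY -0.0002452083917514643 t 7.8
[ 0.239  1.522 -1.433]
```

Now close on the shaft.

Emit:
arm_command:
  increments:
    - [-0.2,0,1.5,-1,0,0,0]
    - [-0.5,0,0,0,0,0,0]
    - [-0.7,0,0,0,0,0,0]
    - [-1,0,0,0,0,0,0]
    - [-1,0,0,0,0,0,0]
    - [-1,0,0,0,0,0,0]
    - [-1,0,0,0,0,0,0]

```text
clock: 8.38
position: [0.5138, 0.0272, 0.1217]
ee_rot: [-0.001, 0.707, 0.707, -0.001]
ft_force: [-6.9, 0.1, 6.2]
finger_gap: 0.112
grip_force: 58.7
```

Run:
```python
from h import *
unit();s=robot.read_state();print(s['position'],s['ft_force'],s['torque'],s['finger_gap']*85,s['grip_force'])
```

```text
unit 0.44762098336185874 1.7478792815129887 0.12169973132314818 Fx -2.4514324306331177 [-6.949  0.102  6.194] q6 1.4975775830317035 yawY 0.0006262237600350168 t 8.3833
[0.514 0.027 0.122] [-6.949  0.102  6.194] [0.004 1.384 0.021] 9.547286017221369 58.6680313636316
```

Emit:
arm_command:
  increments:
    - [-1,-0.2,0,-1,0,0,0.1]
    - [-1,-0.2,0,-1,0,0,0.1]
    - [-1,-0.2,0,0,0,0,0.1]
    - [-1,-0.2,0,0,0,0,0.1]
    - [-1,-0.2,0,0,0,0,0.1]
    - [-1,-0.2,0,0,0,0,0.1]
    - [-1,-0.2,0,0,0,0,0.1]
    - [-1,-0.2,0,0,0,0,0.1]
    - [-1,-0.2,0,0,0,0,0.1]
    - [-1,-0.2,0,0,0,0,0.1]
    - [-1,-0.2,0,0,0,0,0.1]
    - [-1,-0.2,0,0,0,0,0.1]

```text
clock: 9.38
position: [0.5119, 0.0259, 0.1218]
ee_rot: [-0.001, 0.983, 0.182, -0.002]
ft_force: [-3.5, 1.2, -3.5]
finger_gap: 0.112
grip_force: 59.3
```

Run:
```python
from h import *
unit();s=robot.read_state();print(s['position'],s['torque'],s['finger_gap']*85,s['grip_force'])
```

```text
unit 1.0111763955162953 -0.44916166849697015 0.12177796428320695 Fx -2.310583659528266 [-3.53   1.184 -3.467] q6 2.6983012769194987 yawY -1.203791130727605 t 9.3833
[0.512 0.026 0.122] [0.37  0.804 0.068] 9.513347505521718 59.32823277369607
```

Emit:
arm_command:
  increments:
    - [-1,0,0,0,0,0,0.02]
    - [-1,0,0,0,0,0,0]
    - [-1,0,0,0,0,0,0]
    - [-1,0,0,0,0,0,0]
    - [-0.2,0,0,0,0,0,0]
    - [-0.2,0,0,0,0,0,0]
    - [-0.2,0,0,0,0,0,0]
    - [-0.2,0,0,-25,0,0,0]
    - [-0.2,0,0,-30,0,0,0]
    - [-0.2,-20,0,-30,0,0,0]
    - [-0.2,-20,0,0,0,0,0]
    - [-0.2,-10,0,0,0,0,0]

```text
clock: 10.38
position: [0.4688, 0.0072, 0.2106]
ee_rot: [0.001, 0.985, 0.175, 0.003]
ft_force: [0.2, -0.1, -1.3]
finger_gap: 0.402
grip_force: 0.0
```

Run:
```python
from h import *
unit()
w=shot('wrist','w5');p=proj(w,(.512,.027,.108));print(p)
u,v=int(p[0]),int(p[1])
x0=max(0,min(480,u-110));y0=max(0,min(280,v-60));print(x0,y0)
cv2.imwrite('pics/w5c.png',cv2.resize(w['pixels'][y0:y0+120,x0:x0+160],None,fx=5,fy=5,interpolation=3))
```

```text
unit 3.975942927004527 -47.30035446040288 0.21056000181941611 Fx 0.14412678347800084 [ 0.166 -0.093 -1.278] q6 2.6673455220233953 yawY -1.218821760527604 t 10.3833
[318.901 137.062]
208 77
```

View pics/w5c.png

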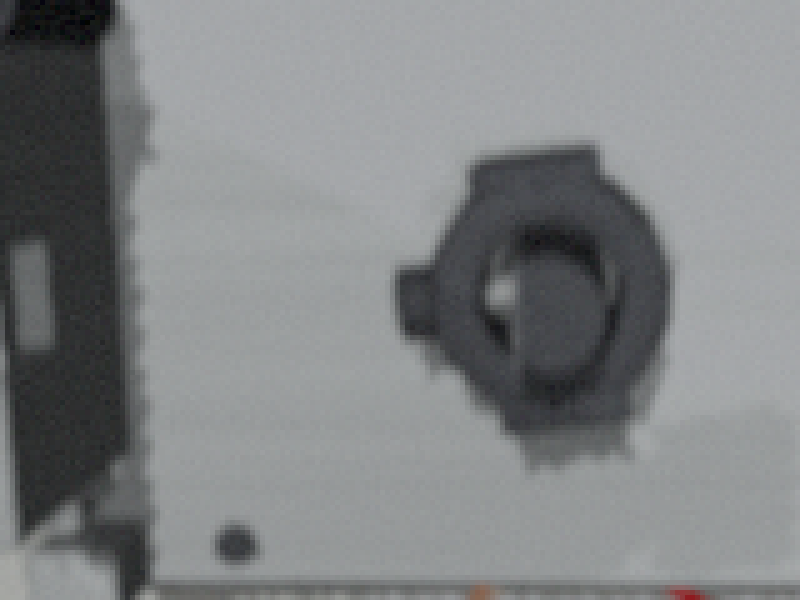

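The flat's edge is now vertical in the picture, at x≈518, so it faces the gate, which is still shut at the left. The collar is down, with its set screw pointing left at (415,300) and still about +0.12 off. Next I'll turn the gripper across the collar's pads.

Emit:
arm_command:
  increments:
    - [0.3,10,0,0,0,0,-0.12]
    - [0.3,0,0,0,0,0,-0.12]
    - [0.3,0,0,0,0,0,-0.12]
    - [0.3,0,0,0,0,0,-0.12]
    - [0.3,0,0,0,0,0,-0.12]
    - [0.3,0,0,0,0,0,-0.12]
    - [0.3,0,0,0,0,0,-0.12]
    - [0.3,0,0,0,0,0,-0.12]
    - [0.3,0,0,0,0,0,-0.12]
    - [0.3,0,0,0,0,0,-0.12]
    - [0.3,0,0,0,0,0,-0.12]
    - [0.3,0,0,0,0,0,-0.12]

```text
clock: 11.43
position: [0.4771, 0.0115, 0.2063]
ee_rot: [-0.0, 0.622, 0.783, -0.0]
ft_force: [-0.2, -0.4, -0.3]
finger_gap: 0.65
grip_force: 0.0
```

Emit:
arm_command:
  increments:
    - [0.3,0,0,0,0,0,-0.12]
    - [0.3,0,0,0,0,0,-0.12]
    - [0.3,0,0,0,0,0,0]
    - [0.3,0,0,0,0,0,0]

```text
clock: 11.77
position: [0.477, 0.0115, 0.2065]
ee_rot: [-0.0, 0.528, 0.849, -0.0]
ft_force: [-0.3, -0.5, 0.4]
finger_gap: 0.648
grip_force: 0.0
```

Run:
```python
from h import *
w=load('w5')
f=lambda u,v:(208+u/5,77+v/5)
for A,B in(((470,163),(598,147)),((510,432),(632,415))):
    d=(plane(w,f(*B),.088)-plane(w,f(*A),.088));print('collar',np.arctan2(d[1],d[0])+1.225)
print((plane(w,f(470,163),.088)+plane(w,f(632,415),.088))/2)
d=plane(w,f(518,375),.108)-plane(w,f(517,255),.108);print('flat',np.arctan2(d[1],d[0])-np.pi/2+np.pi+1.225-np.pi+np.pi)
unit();print(delta((.512,.0272,.150)),delta((.512,.0272,.086)))
```

```text
collar 0.12679535726814883
collar 0.1459816928910178
[0.511 0.027 0.088]
flat 0.0034120168635562997
unit 2.722839668976648 -38.1978201837189 0.20654382550849812 Fx 0.39025673056947235 [-0.262 -0.509  0.43 ] q6 1.00120343908229 yawY 0.4580445801092384 t 11.7667
[-1.421 38.387 56.519] [ -1.452  38.428 120.519]
```

Emit:
arm_command:
  increments:
    - [0.3,-0.7,19,0,0,0,-0.015]
    - [0.3,-0.7,19.4,0,0,0,0]
    - [0.3,0,0,30,0,0,0]
    - [0.3,0,0,30,0,0,0]
    - [0.3,0,0,25,0,0,0]
    - [0.3,0,0,20,0,0,0]
    - [0.3,0,0,14,0,0,0]
    - [0.3,0,0,0,0,0,0]
    - [0.3,0,0,0,0,0,0]

```text
clock: 12.52
position: [0.511, 0.0276, 0.0874]
ee_rot: [-0.001, 0.521, 0.853, -0.001]
ft_force: [-0.3, -0.1, 0.8]
finger_gap: 0.652
grip_force: 0.0
```

Run:
```python
from h import *
unit();print(delta((.512,.0272,.086)))
```

```text
unit -0.9187592624017438 -0.7451117623047236 0.08738255792740027 Fx -0.023228248527223896 [-0.263 -0.07   0.778] q6 1.0241293599384118 yawY 0.47427639896694984 t 12.5167
[-0.831  0.716  1.38 ]
```

Emit:
arm_command:
  increments:
    - [0.3,0,0.7,0,0,0,0]
    - [0.1,0,0,0,0,0,0]
    - [-0.1,0,0,0,0,0,0]
    - [-0.4,0,0,0,0,0,0]
    - [-1,0,0,0,0,0,0]
    - [-1,0,0,0,0,0,0]
    - [-1,0,0,0,0,0,0]
    - [-1,0,0,0,0,0,0]

```text
clock: 13.18
position: [0.5136, 0.0277, 0.0899]
ee_rot: [0.001, 0.521, 0.854, 0.001]
ft_force: [-0.2, -0.4, 6.0]
finger_gap: 0.422
grip_force: 60.4
```

Run:
```python
from h import *
unit();s=robot.read_state();print(s['position'],s['torque'],s['finger_gap']*85,s['grip_force'])
```

```text
unit -0.09650168748635965 1.76281775705282 0.08987702686657245 Fx 0.2832869017962526 [-0.202 -0.374  5.991] q6 1.0232872561549844 yawY 0.4757603162991673 t 13.1833
[0.514 0.028 0.09 ] [-0.068  0.243 -0.036] 35.86537462265355 60.448599457740784
```

Emit:
arm_command:
  increments:
    - [-1,0,0,-1,0,0,0.05]
    - [-1,0,0,-1,0,0,0.05]
    - [-1,0,0,-1,0,0,0.01]
    - [-1,0,0,-2,0,0,0]
    - [-1,0,0,-2,0,0,0]
    - [-1,0,0,-2,0,0,0]
    - [-1,0,0,0,0,0,0]
    - [-1,0,0,0,0,0,0]

```text
clock: 13.85
position: [0.5126, 0.0279, 0.0975]
ee_rot: [0.0, 0.566, 0.824, 0.0]
ft_force: [-0.2, -0.4, -1.4]
finger_gap: 0.421
grip_force: 59.9
```

Run:
```python
from h import *
unit();s=robot.read_state();print(s['position'],s['torque'],s['finger_gap']*85,s['grip_force'])
```

```text
unit -0.5992196297363875 0.8511401669533848 0.09751378699726998 Fx 0.25198895891345285 [-0.245 -0.356 -1.378] q6 1.1327837319659781 yawY 0.36630213968430697 t 13.85
[0.513 0.028 0.098] [-0.001 -0.007  0.035] 35.75509244010589 59.89824593067169
```

Emit:
arm_command:
  increments:
    - [-1,0,0,-3,0,0,0.01]
    - [-1,0,0,-3,0,0,0]
    - [-1,0,0,-3,0,0,0]
    - [-1,0,0,-2,0,0,0]
    - [-1,0,0,-1.4,0,0,0]
    - [-1,0,0,0,0,0,0]
    - [-1,0,0,0,0,0,0]
    - [-1,0,0,0,0,0,0]

```text
clock: 14.52
position: [0.5123, 0.0279, 0.1096]
ee_rot: [-0.0, 0.571, 0.821, -0.0]
ft_force: [-0.2, 0.7, -1.1]
finger_gap: 0.42
grip_force: 59.9
```

Run:
```python
from h import *
unit();s=robot.read_state();print(s['position'],s['torque'],s['finger_gap']*85,s['grip_force'])
b=shot('side','d2');a=shot('scene','s2')
u,v=proj(b,(.512,.027,.1)).astype(int);A=cv2.resize(b['pixels'][v-35:v+45,u-40:u+50],None,fx=5,fy=5,interpolation=3)
print(u,v,proj(b,(.512,.027,.108)),proj(a,(.512,.027,.108)))
u,v=proj(a,(.512,.027,.1)).astype(int);B=cv2.resize(a['pixels'][v-35:v+45,u-40:u+30],None,fx=5,fy=5,interpolation=3)
print(u,v);cv2.imwrite('pics/f.png',np.hstack([A,B][:2]))
```

```text
unit -0.7003003800824904 0.5784370221115305 0.1096489611859563 Fx -0.785492616897666 [-0.246  0.746 -1.073] q6 1.1430482994297644 yawY 0.35601153465073676 t 14.5167
[0.512 0.028 0.11 ] [ 0.008 -0.039  0.028] 35.70511157499768 59.928547739982605
287 202 [287.36  198.651] [305.915 169.405]
306 172
```

View pics/f.png

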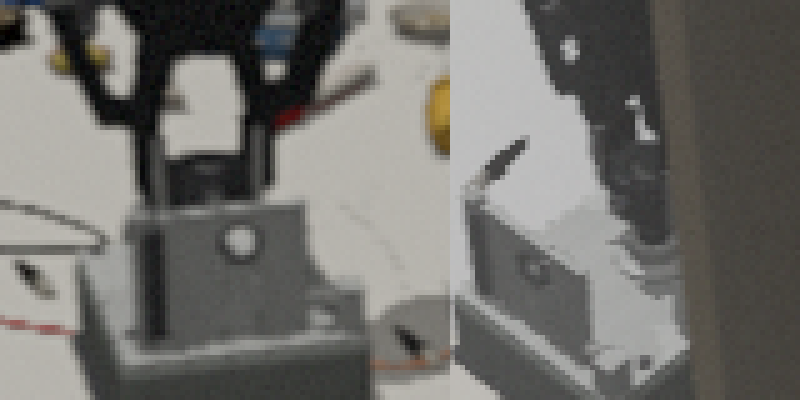

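The side view (left half) shows the gate shut and the collar between the pads. The collar's top is at crop y≈155, which is row 198, and the shaft end should be at row 198.7. No shaft stands out above the collar. I'm handing in the job.

```bash
python3 -c "
from bench import robot
print(robot.job_done())"
```

```text
the job is handed in; nothing more can be done
None
```

I handed the job in at about 14.6 s of the 61 s allowed: the gate is shut, the shaft's flat faces the key hole, and the fingers hold the collar level with the shaft end with about 60 N; no verdict came back.

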